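# Sort the leftovers on the saw bench into their trays

## Task

Clear the bench in front of the saw by sorting the five loose pieces into their trays: both bolts into the dark tray that already holds screws, the marker lying down in the narrow tray, and both pieces of plastic sheet lying flat on the floor of the widest tray, neither on top of the other.

Things in the scene. Friction and masses are not known exactly. Their poses are not given: they have to be found in the camera images.
- bolt_a_c (a point): plain steel hex bolt standing upright on its head at the start: head 13 mm across and 5 mm high at the bottom, shank 8 mm in diameter, 29 mm tall in all. Point: centre of the bolt, half-way up (14.5 mm above its underside); z runs along the shank. Either bolt may lie or stand anywhere in its tray
- bolt_b_c (a point): the same kind of bolt, identical to the other: plain steel hex bolt standing upright on its head at the start: head 13 mm across and 5 mm high at the bottom, shank 8 mm in diameter, 29 mm tall in all. Point: centre of the bolt, half-way up (14.5 mm above its underside); z runs along the shank. Either bolt may lie or stand anywhere in its tray
- marker_c (a point): red and white marker pen lying on the bench, about 135 mm long and 16 mm thick. Point: its centre, 8 mm above the bench; its length runs along its own y
- offcut_0_c (a point): larger offcut of dark speckled plastic sheet, flat, 56 mm (own x) by 103 mm (own y) by 11 mm thick, one end cut off slanting. Point: its centre, half-way up its thickness (5.5 mm)
- offcut_1_c (a point): smaller offcut of the same sheet, 43 mm (own x) by 81 mm (own y) by 11 mm thick, a corner cut off. Point: its centre, half-way up its thickness (5.5 mm)
- offcut_tray: the widest tray, shallow, of plywood with small steel corner irons, empty at the start, fixed to the bench: inside 112 mm (x) by 220 mm (y), walls 4 mm thick and 24 mm high above the bench, floor 4 mm thick. Origin: centre of its underside, on the bench. The two offcuts fit end to end along its y
- pen_tray: the narrow plywood tray with corner irons, empty at the start, fixed to the bench: inside 64 mm (x) by 170 mm (y), walls 4 mm thick and 24 mm high above the bench, floor 4 mm thick. Origin: centre of its underside, on the bench
- screw_tray: dark grey tray with small pale screws lying in its middle (part of the tray, they do not move), fixed to the bench: inside 102 mm (x, from -54 to +48 mm) by 152 mm (y, -76 to +76 mm), walls 28 mm high, floor 3 mm thick. Origin: on its underside, at the bench

How it is judged:
By the outcome, as a careful person would: the job done as asked, in the order asked, and still so for the second after the job is handed in, with the robot touching nothing.
It also fails if it takes over 112 s, if anything falls off the work surface, if the arm or the gripper's body presses on something with over 40 N, if the wrist force passes 120 N, or if a joint passes its speed limit or range.

## Robot

A 6-joint arm with a two-finger parallel gripper is mounted at the origin on the work surface; the furniture and walls round the work are solid. World frame = base frame: x ahead of the robot, y to its left, z up, the work surface at z = 0. Lengths are in mm, angles in rad, forces in N, time in s.
With the tool pointing down it reaches from about 375 to 925 mm from the base axis. Payload 5.7 kg.
Tool frame: the origin (TCP) lies at the very end of the fingers, on their centre line; the grasp point (between the pads) lies 19 mm behind it; z points along the fingers, y is the direction in which the jaws open and shut (so a half turn about z gives the same grasp; the last joint's range is limited). The gripper opens to 85 mm and grips with 20 to 120 N. Pads are 22 mm wide; open, the fingers measure 114 mm over their backs; the gripper's body (76 mm by 85 mm) begins 54 mm behind the grasp point. The pads swing forward as they close: fully open they stand 13 mm farther back than shut.
Start: joints at [1.037, 0.359, 1.51, -0, 1.272, -0.115], TCP at [243.986, 548.114, 194.767] pointing down, gripper open.
Joint ranges: [-2.97, 2.97], [-1.01, 2.36], [0.21, 2.38], [-0.96, 4.11], [0.2, 2.71], [-2.98, 2.98]. Speed limits (rad/s): [2.39, 2.39, 3.14, 3.14, 3.14, 3.14].

## Interface

Orientations are given as a unit quaternion [x, y, z, w].
In Python, from bench import arm gives the robot as it stands.
- The arm moves only by the tool jog_arm, never from a script. Its argument "plan" is a list of rows, each a list of 3 entries, a list of its own where there are three numbers: the shift along the tool's x, y, z in cm, then the turn, a rotation vector about the tool's x, y, z in units of 5 degrees (1.0 is 5 degrees), then the opening, from -1 (shut) to 1 (fully open). A call has 1 to 20 rows; each row is the pose to reach, as a shift and turn from the pose commanded when the call began, along the tool's axes at that moment; what a row does not reach only later rows make up. A row lasts 1/12 s, in which the tool goes at most 41.7 mm and 7.16 degrees, less where a joint would pass 70% of its speed; a pose out of reach is approached as far as the arm can. A call with a gripper value outside its range is refused whole. The fingers move at their own pace and stop on an object; the grip force is fixed at half the most. Time passes only in rows, so rows that repeat a pose let the fingers close. It gives the time, the measured TCP pose, the force and the opening at its end, in the units of the state.
- arm.state(): the state, without advancing time (a new reading comes with each control period).
- arm.get_image(name): name is "scene" or "top"; returns (picture, depth): 480x640x3 uint8, blue, green, red; 480x640 float32, mm along the optical axis (not along the pixel's ray), 0 where there is no reading.
- arm.camera_model(name): a dict with "vertical_fov" (degrees; the focal length in pixels is half the picture's height over the tangent of half this angle, whatever the lens; pixels are square), "cx", "cy" (the principal point, pixels), "extrinsics" (4x4, takes a point from world to camera coordinates). Camera axes: x right, y down, z forward; pixel columns grow to the right and rows downward; lengths in mm; the calibration is good to about 2 mm. A picture is of the moment at which its call begins. camera_model takes no time and is no camera call.
- arm.sign_off(): hands the job in, once; it reports no verdict.
The state is a dict: "time": time; "joint_positions": joint angles; "dq": joint speeds; "joint_efforts": joint torques, N m; "position": TCP position; "tcp_rot": TCP orientation; "ft_force": force on the tool from outside, world axes, zero at the start; "torque": the same for the moment, N m; "width": finger opening in mm.
Only numpy, scipy, OpenCV 4.12 (cv2) and the standard library are available. Lean on these libraries where they do the work, as an engineer would, in place of code of your own. Each camera call takes 0.05 s, during which the arm holds its last target. There are 200 camera calls.

## Working session

There is one attempt and no reset: what is moved stays moved. The work goes in short steps, Python scripts to look and compute and a tool call to move; the robot and the scene stay as the last step left them, time stands still between calls to the robot, and variables do not carry over. Pictures are saved under pics/ and viewed, about 12 in all and at most 16, crops included, and the job is handed in when it is done.

Besides the shell and the picture viewer there is one more tool, called after ">>>" by a JSON object that holds its "op" and its "data". jog_arm: Moves the arm, as the interface text tells. Its arguments: {"type":"object","properties":{"plan":{"type":"array","items":{"type":"array"}}},"required":["plan"]}

```bash
ls; mkdir -p pics; cat > h.py <<'E'
import numpy as np, cv2
from bench import arm
def cam(n):
    m=arm.camera_model(n); f=240/np.tan(np.radians(m["vertical_fov"]/2)); return f,m["cx"],m["cy"],np.array(m["extrinsics"])
def ray(n,u,v,z):
    "world point at height z for pixel"
    f,cx,cy,E=cam(n); R,t=E[:3,:3],E[:3,3]; o=-R.T@t; d=R.T@np.array([(u-cx)/f,(v-cy)/f,1]); return o+d*(z-o[2])/d[2]
def dep(n,D,u,v):
    f,cx,cy,E=cam(n); z=float(D[int(v),int(u)]); return E[:3,:3].T@(np.array([(u-cx)/f*z,(v-cy)/f*z,z])-E[:3,3])
E
python3 - <<'E'
from h import *
for n in("scene","top"):
    p,d=arm.get_image(n); cv2.imwrite(f"pics/{n}0.png",p); np.save(f"{n}0.npy",d)
    f,cx,cy,E=cam(n); print(n,f,cx,cy,-E[:3,:3].T@E[:3,3],E[:3,:3].round(2).tolist())
print(arm.state())
E
```

```text
pics
scene 563.2654203814171 324.06889861635597 233.21622644729558 [-129.13996572 -543.19144022  584.60776243] [[0.7, -0.71, -0.02], [-0.42, -0.39, -0.82], [0.57, 0.59, -0.57]]
top 524.647257380421 313.5642698096067 226.126520319983 [ 291.21043823   40.0754672  1091.73270567] [[0.0, -1.0, 0.01], [-0.99, -0.01, -0.16], [0.16, -0.0, -0.99]]
{'time': 0.1, 'joint_positions': array([ 1.03690420e+00,  3.59465024e-01,  1.51132620e+00,  3.50327227e-05,
        1.27249171e+00, -1.15088982e-01]), 'dq': array([-0.00030985, -0.00179213, -0.00280731,  0.00019357,  0.0007022 ,
        0.00012184]), 'joint_efforts': array([ 4.66962538e-04, -5.28657389e+01, -2.79352069e+01, -3.61507282e-04,
        5.15530919e-03, -4.88074443e-05]), 'position': array([243.64555769, 547.57040614, 194.01784897]), 'tcp_rot': array([ 2.07879559e-01,  9.78154065e-01, -7.95698231e-04, -2.85317459e-04]), 'ft_force': array([-0.42512164,  0.39057793,  0.49930992]), 'torque': array([ 0.00559647, -0.0186318 , -0.05020618]), 'width': 85.61577918903379}
```

View pics/top0.png

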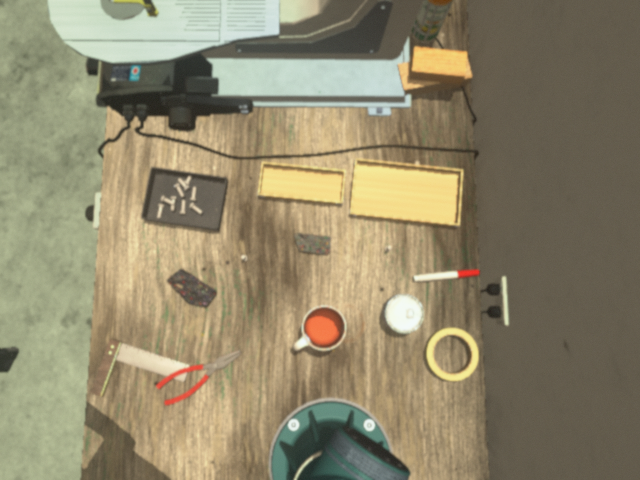

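View pics/scene0.png

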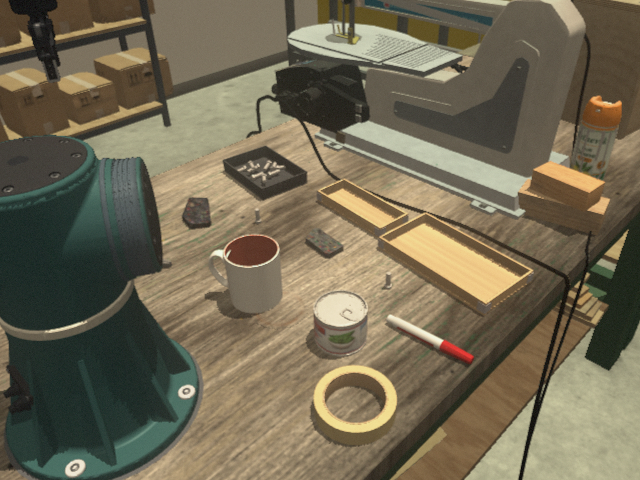

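Top view: dark tray ~(185,200), narrow tray (302,184), wide tray (406,193), offcut_0 (192,289), offcut_1 (314,244), bolts (243,258) and (389,248), marker (415,278)–(480,272). Enlarging for detail.

```bash
python3 - <<'E'
from h import *
p=cv2.imread("pics/top0.png")
for n,(u0,v0) in dict(L=(140,160),R=(290,150)).items():
    c=cv2.resize(p[v0:v0+150,u0:u0+200],None,fx=4,fy=4,interpolation=cv2.INTER_CUBIC)
    for i in range(0,200,20): cv2.putText(c,str(u0+i),(i*4,10),0,.35,(0,255,255)); cv2.line(c,(i*4,12),(i*4,18),(0,255,255))
    for i in range(20,150,20): cv2.putText(c,str(v0+i),(0,i*4+4),0,.35,(0,255,255)); cv2.line(c,(26,i*4),(32,i*4),(0,255,255))
    cv2.imwrite(f"pics/top{n}.png",c)
E
```

```text
(no output)
```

View pics/topL.png

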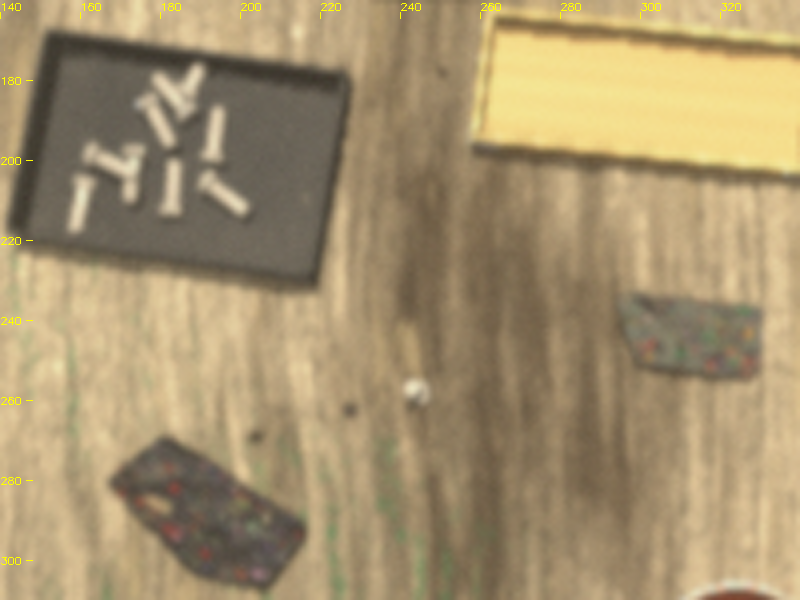

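View pics/topR.png

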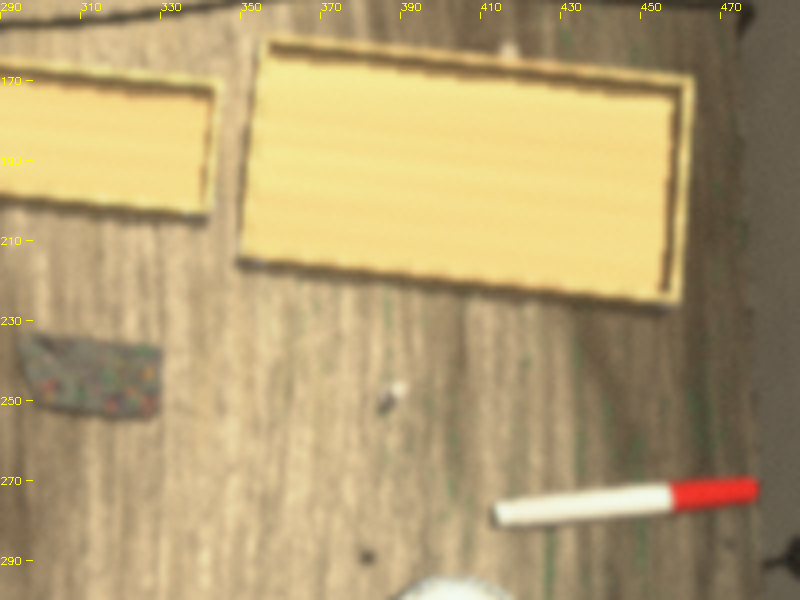

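```bash
python3 - <<'E'
from h import *
np.set_printoptions(precision=1,suppress=True)
L=(140,160);R=(290,150)
def W(o,pts,z): return np.array([ray("top",o[0]+a/4,o[1]+b/4,z) for a,b in pts])
def show(n,P):
    print(n,P[:,:2].tolist() if 0 else P[:,:2].round(0).tolist(),'mean',P.mean(0)[:2],'minrect',cv2.minAreaRect(P[:,:2].astype(np.float32)))
show("screw",W(L,[(48,32),(348,72),(318,290),(10,250)],28))
show("pen",np.vstack([W(L,[(490,15),(475,148)],24),W(R,[(218,80),(208,220)],24)]))
show("off",W(R,[(265,38),(692,78),(680,302),(240,262)],24))
show("o0",W(L,[(165,435),(305,525),(265,590),(195,575),(108,480)],11))
show("o1",W(L,[(620,293),(760,310),(760,378),(638,365)],11))
print("bL",W(L,[(415,388)],29),"bR",W(R,[(400,388)],29))
print("mk",W(R,[(492,515),(758,490)],8))
d=np.load("top0.npy")
for u,v in[(243,257),(390,247),(192,289),(314,244),(440,274),(415,190),(302,184),(185,222),(260,300),(403,313),(323,310),(450,200)]: print(u,v,dep("top",d,u,v))
E
```

```text
screw [[586.0, 374.0], [566.0, 216.0], [451.0, 228.0], [471.0, 387.0]] mean [518.2 301.2] minrect ((518.4035034179688, 300.8149108886719), (161.16851806640625, 116.30349731445312), 82.84547424316406)
pen [[598.0, 143.0], [526.0, 150.0], [585.0, -29.0], [510.0, -23.0]] mean [555.   60.2] minrect ((554.2786865234375, 60.51881408691406), (173.8354949951172, 75.18488311767578), 85.75828552246094)
off [[608.0, -54.0], [588.0, -278.0], [469.0, -267.0], [488.0, -40.0]] mean [ 538.3 -159.7] minrect ((538.1008911132812, -158.99539184570312), (228.29486083984375, 120.78441619873047), 84.80745697021484)
o0 [[377.0, 307.0], [332.0, 234.0], [299.0, 253.0], [306.0, 289.0], [354.0, 335.0]] mean [333.7 283.6] minrect ((335.8345031738281, 288.3246765136719), (99.24440002441406, 50.722991943359375), 58.181068420410156)
o1 [[452.0, 74.0], [444.0, 1.0], [408.0, 1.0], [415.0, 64.0]] mean [429.9  35.1] minrect ((430.44476318359375, 37.55363082885742), (76.96049499511719, 36.45505905151367), 84.18305969238281)
bL [[400.5 177.   29. ]] bR [[ 422.5 -120.7   29. ]]
mk [[ 359.4 -170.1    8. ]
 [ 373.  -308.     8. ]]
243 257 [400.  178.   33.3]
390 247 [ 421.9 -120.1   33.3]
192 289 [336.1 283.5  10.4]
314 244 [430.1  34.3  11.3]
440 274 [ 368.8 -223.8   17.6]
415 190 [ 548.4 -180.5    1.6]
302 184 [559.8  60.4   3.1]
185 222 [476.3 305.7   3. ]
260 300 [314.7 145.   -0.5]
403 313 [ 289.7 -139.5   56.2]
323 310 [294.9  15.4  10.1]
450 200 [ 526.1 -253.1    6.3]
```

```bash
cat >> h.py <<'E'
def go(x,y,z,yaw,st=None):
    "shift (cm, tool axes) and turn units (tool z) to a world target, yaw = jaw axis in degrees"
    from scipy.spatial.transform import Rotation as Ro
    s=st or arm.state(); R=Ro.from_quat(s["tcp_rot"]).as_matrix()
    cur=np.degrees(np.arctan2(R[1,1],R[0,1])); t=(cur-yaw+90)%180-90
    return (R.T@(np.array([x,y,z])-s["position"])/10).round(2).tolist(), round(t/5,2)
def st():
    s=arm.state(); print(round(s["time"],2),s["position"].round(1),"F",s["ft_force"].round(1),"w",round(s["width"],1),"q",s["joint_positions"].round(2))
E
python3 - <<'E'
from h import *
print(go(400.3,177.3,110,-7),go(400.3,177.3,40,-7))
p=cv2.imread("pics/top0.png")
for n,(u,v,w,h) in dict(o0=(160,262,65,50),o1=(288,226,50,36)).items():
    g=cv2.cvtColor(p[v:v+h,u:u+w],cv2.COLOR_BGR2LAB).astype(int)
    m=((g[...,2]<138)&(g[...,0]<130)).astype(np.uint8); m=cv2.morphologyEx(m,cv2.MORPH_CLOSE,np.ones((5,5))); m=cv2.morphologyEx(m,cv2.MORPH_OPEN,np.ones((3,3)))
    c=max(cv2.findContours(m,0,2)[0],key=cv2.contourArea)
    W=np.array([ray("top",a+u,b+v,11)[:2] for a,b in c[:,0]],np.float32)
    print(n,cv2.minAreaRect(W),cv2.approxPolyDP(W,5,True)[:,0].round().tolist())
E
```

```text
([-29.37, -27.44, 8.44], np.float64(14.6)) ([-29.37, -27.43, 15.44], np.float64(14.6))
o0 ((335.85888671875, 285.3990478515625), (92.59198760986328, 48.51123809814453), 57.89976119995117) [[369.0, 318.0], [352.0, 327.0], [344.0, 302.0], [316.0, 297.0], [308.0, 286.0], [312.0, 264.0], [304.0, 262.0], [312.0, 246.0], [336.0, 240.0], [346.0, 269.0], [375.0, 306.0]]Traceback (most recent call last):
  File "<stdin>", line 7, in <module>
ValueError: max() iterable argument is empty
```

>>> {"op": "jog_arm", "data": {"plan": [[[-29.4,-27.4,10.5],[0,0,14.6],-0.2],[[-29.4,-27.4,10.5],[0,0,14.6],-0.2],[[-29.4,-27.4,10.5],[0,0,14.6],-0.2],[[-29.4,-27.4,10.5],[0,0,14.6],-0.2],[[-29.4,-27.4,10.5],[0,0,14.6],-0.2],[[-29.4,-27.4,10.5],[0,0,14.6],-0.2],[[-29.4,-27.4,10.5],[0,0,14.6],-0.2],[[-29.4,-27.4,10.5],[0,0,14.6],-0.2],[[-29.4,-27.4,10.5],[0,0,14.6],-0.2],[[-29.4,-27.4,10.5],[0,0,14.6],-0.2],[[-29.4,-27.4,10.5],[0,0,14.6],-0.2],[[-29.4,-27.4,10.5],[0,0,14.6],-0.2],[[-29.4,-27.4,10.5],[0,0,14.6],-0.2],[[-29.4,-27.4,10.5],[0,0,14.6],-0.2]]}}

```text
time: 1.27
position: [400.8, 179.2, 89.9]
tcp_rot: [0.748, 0.664, 0.0, -0.0]
ft_force: [0.5, -0.3, 0.5]
width: 34.3
```

```bash
python3 - <<'E'
from h import *
st(); print(go(400.3,177.3,7,-7))
p,d=arm.get_image("scene"); c=cv2.resize(p[130:270,180:330],None,fx=4,fy=4,interpolation=cv2.INTER_CUBIC); cv2.imwrite("pics/s1.png",c)
E
```

```text
1.27 [400.8 179.2  89.9] F [ 0.5 -0.3  0.5] w 34.3 q [0.26 0.27 1.97 0.   0.9  0.38]
([-0.2, -0.02, 8.29], np.float64(0.03))
```

View pics/s1.png

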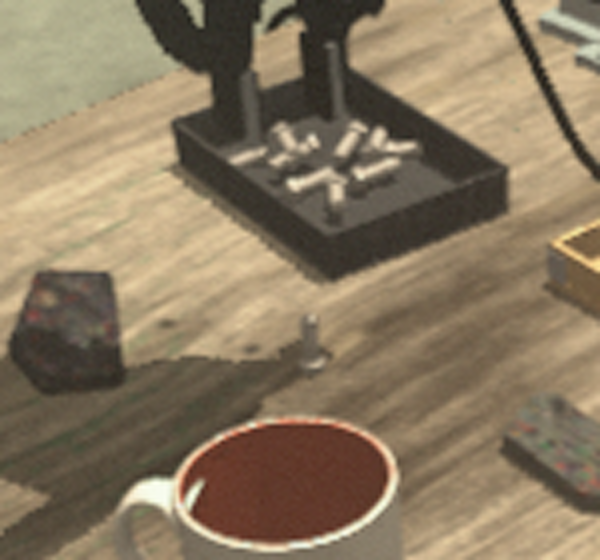

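>>> {"op": "jog_arm", "data": {"plan": [[[0,0,4],[0,0,0],-0.2],[[0,0,7],[0,0,0],-0.2],[[0,0,8.2],[0,0,0],-0.2],[[0,0,8.2],[0,0,0],-0.2],[[0,0,8.2],[0,0,0],-0.2],[[0,0,8.2],[0,0,0],-1],[[0,0,8.2],[0,0,0],-1],[[0,0,8.2],[0,0,0],-1],[[0,0,8.2],[0,0,0],-1],[[0,0,8.2],[0,0,0],-1],[[0,0,8.2],[0,0,0],-1]]}}

```text
time: 2.23
position: [401.4, 178.2, 8.2]
tcp_rot: [0.749, 0.663, 0.0, 0.0]
ft_force: [0.2, 0.5, 0.3]
width: 0.1
```

```bash
python3 - <<'E'
from h import *
st()
for u,v in [(212,193),(206,217)]: P=ray("top",u,v,3); print(P, go(*P[:2],60,-7))
E
```

```text
2.23 [401.4 178.2   8.2] F [0.2 0.5 0.3] w 0.1 q [ 0.26  0.42  2.04 -0.    0.68  0.38]
[539.0958643  251.25984127   3.        ] ([8.93, 12.78, -5.17], np.float64(-0.0))
[487.27506968 262.03513106   3.        ] ([9.36, 7.5, -5.18], np.float64(-0.0))
```

The fingers shut on nothing; raise and look.

>>> {"op": "jog_arm", "data": {"plan": [[[0,0,0],[0,0,0],-0.2],[[0,0,0],[0,0,0],-0.2],[[0,0,0],[0,0,0],-0.2],[[0,0,-5],[0,0,0],-0.2],[[0,0,-8],[0,0,0],-0.2],[[0,0,-8],[0,0,0],-0.2]]}}

```text
time: 2.73
position: [405.2, 179.4, 92.7]
tcp_rot: [0.749, 0.663, 0.004, 0.002]
ft_force: [1.2, -0.1, 0.4]
width: 34.1
```

```bash
python3 - <<'E'
from h import *
st()
print(ray("scene",258.2,220.5,2),ray("scene",257.2,209,29))
p,d=arm.get_image("scene"); a=cv2.resize(p[170:270,200:300],None,fx=4,fy=4,interpolation=cv2.INTER_CUBIC)
p,d=arm.get_image("top"); b=cv2.resize(p[210:310,190:290],None,fx=4,fy=4,interpolation=cv2.INTER_CUBIC); cv2.imwrite("pics/s2.png",np.hstack([a,b]))
E
```

```text
2.73 [405.2 179.4  92.7] F [ 1.2 -0.1  0.4] w 34.1 q [ 0.26  0.27  1.96 -0.    0.9   0.38]
[401.48845741 178.2932337    2.        ] [400.47769621 176.17023715  29.        ]
```

View pics/s2.png

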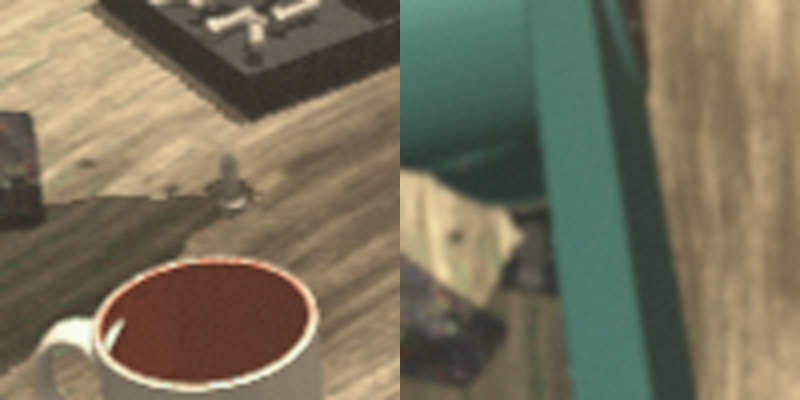

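```bash
python3 - <<'E'
from h import *
def proj(n,P):
    f,cx,cy,E=cam(n); q=E[:3,:3]@np.array(P)+E[:3,3]; return f*q[0]/q[2]+cx,f*q[1]/q[2]+cy
s=arm.state(); P=s["position"]; print(proj("scene",P),proj("scene",[401,178,90]),proj("scene",[0,0,0]))
j=np.array([np.cos(np.radians(-7)),np.sin(np.radians(-7)),0])
for k in(-17,17,-25,25): print(k,proj("scene",P+k*j))
p,d=arm.get_image("scene"); a=cv2.resize(p[40:260,140:380],None,fx=3,fy=3,interpolation=cv2.INTER_CUBIC); cv2.imwrite("pics/s3.png",a[:600])
st()
E
```

```text
(np.float64(254.20440034387957), np.float64(179.74406827074793)) (np.float64(253.6746419301472), np.float64(179.75815423022937)) (np.float64(106.75173426629894), np.float64(399.6954561797871))
-17 (np.float64(246.118351489882), np.float64(182.80267491310704))
17 (np.float64(262.15652294510295), np.float64(176.73612020511993))
-25 (np.float64(242.26584283222013), np.float64(184.25991426236536))
25 (np.float64(265.8533014716984), np.float64(175.33778690774128))
2.88 [401.3 178.2  88. ] F [-0.2  0.6 -0.9] w 34.1 q [ 0.26  0.27  1.97 -0.    0.9   0.38]
```

View pics/s3.png

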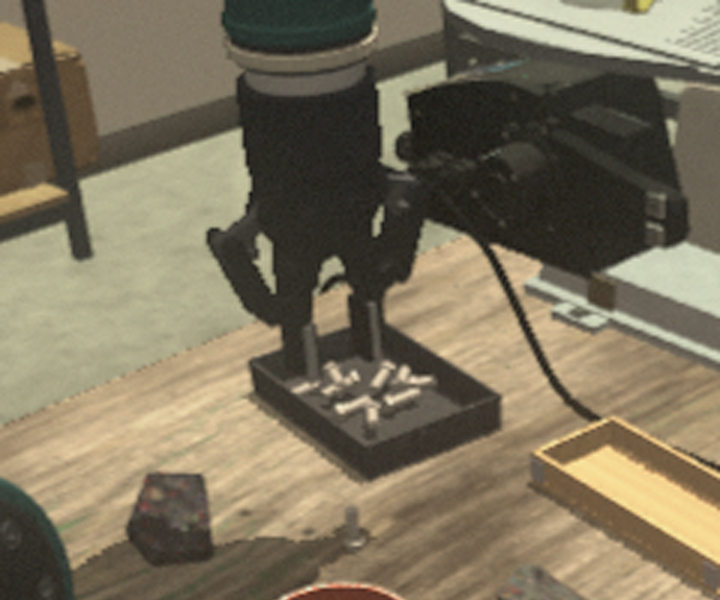

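```bash
python3 - <<'E'
from h import *
p,d=arm.get_image("scene")
for u,v in [(242,162),(243,155),(240,163),(239,150),(264,156),(265,150),(260,152),(245,110),(242,80),(258,214),(257.5,220),(240,195)]: print(u,v,p[int(v),int(u)],dep("scene",d,u,v).round(0),np.median(d[int(v)-1:int(v)+2,int(u)-1:int(u)+2]))
E
```

```text
242 162 [66 76 82] [377. 174. 136.] 965.78235
243 155 [78 88 93] [378. 169. 151.] 957.10675
240 163 [43 52 56] [375. 176. 135.] 965.5313
239 150 [44 50 54] [375. 174. 160.] 953.1087
264 156 [76 84 89] [419. 164. 135.] 987.5982
265 150 [69 76 82] [422. 165. 146.] 981.6108
260 152 [32 41 47] [418. 174. 140.] 990.31866
245 110 [36 42 43] [391. 167. 229.] 918.4056
242 80 [34 37 36] [378. 149. 286.] 867.51074
258 214 [ 84  99 111] [401. 176.  18.] 1050.7297
257.5 220 [ 99 116 128] [400. 178.   4.] 1058.4177
240 195 [148 189 210] [443. 287.  -5.] 1150.4121
```

Finger tips appear ~40 mm higher than the reported TCP (both projection and depth say so, and the bolt wasn't touched). I'll descend past nominal carefully, watching force.

>>> {"op": "jog_arm", "data": {"plan": [[[0,0,4],[0,0,0],-0.2],[[0,0,8],[0,0,0],-0.2],[[0,0,9],[0,0,0],-0.2],[[0,0,9.6],[0,0,0],-0.2],[[0,0,9.8],[0,0,0],-0.2],[[0,0,9.8],[0,0,0],-0.2]]}}

```text
time: 3.43
position: [400.5, 178.0, -10.8]
tcp_rot: [0.749, 0.663, -0.001, -0.0]
ft_force: [0.2, -0.3, 0.5]
width: 34.1
```

```bash
python3 - <<'E'
from h import *
st()
p,d=arm.get_image("scene"); a=cv2.resize(p[120:270,170:330],None,fx=5,fy=4*1.25,interpolation=cv2.INTER_CUBIC)[:600]; cv2.imwrite("pics/s4.png",a)
E
```

```text
3.43 [400.5 178.  -10.8] F [ 0.2 -0.3  0.5] w 34.1 q [ 0.26  0.46  2.06 -0.    0.63  0.38]
```

View pics/s4.png

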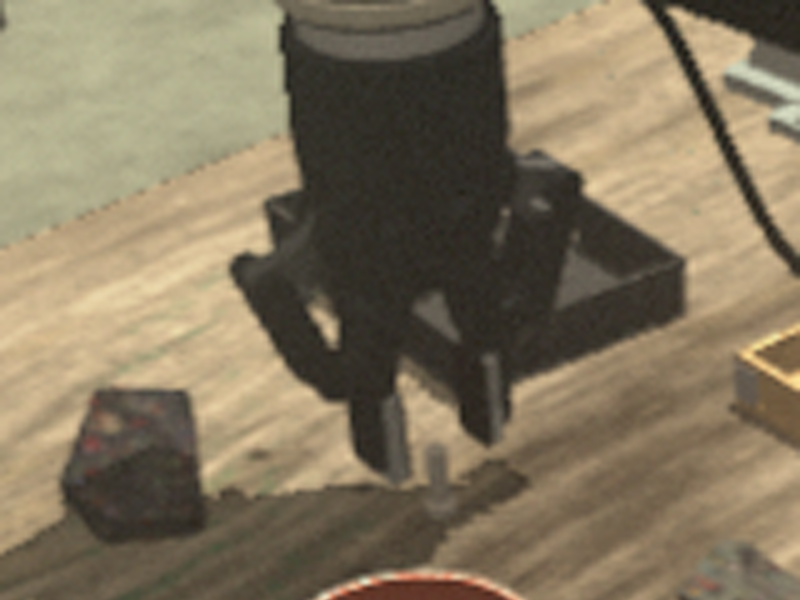

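Tips are now about z≈22 around the shank (pixels (250,216), (268,208)); the reported TCP is off by ~33 mm. Lower 13 mm more and grip.

>>> {"op": "jog_arm", "data": {"plan": [[[0,0,0.7],[0,0,0],-0.2],[[0,0,1.3],[0,0,0],-0.2],[[0,0,1.3],[0,0,0],-0.2],[[0,0,1.3],[0,0,0],-0.2],[[0,0,1.3],[0,0,0],-1],[[0,0,1.3],[0,0,0],-1],[[0,0,1.3],[0,0,0],-1],[[0,0,1.3],[0,0,0],-1],[[0,0,1.3],[0,0,0],-1],[[0,0,1.3],[0,0,0],-1]]}}

```text
time: 4.32
position: [401.4, 178.3, -22.9]
tcp_rot: [0.749, 0.663, 0.0, 0.0]
ft_force: [-0.0, -0.5, 6.2]
width: 4.8
```

```bash
python3 - <<'E'
from h import *
st()
for u,v in [(212,193),(206,217)]: P=ray("top",u,v,3); print(P, go(*P[:2],60,-7))
E
```

```text
4.32 [401.4 178.3 -22.9] F [-0.  -0.5  6.2] w 4.8 q [ 0.26  0.48  2.06 -0.    0.6   0.38]
[539.0958643  251.25984127   3.        ] ([8.92, 12.78, -8.28], np.float64(0.0))
[487.27506968 262.03513106   3.        ] ([9.36, 7.51, -8.29], np.float64(0.0))
```

>>> {"op": "jog_arm", "data": {"plan": [[[0,0,-0.5],[0,0,0],-1],[[0,0,-2],[0,0,0],-1],[[0,0,-4],[0,0,0],-1],[[0,0,-8],[0,0,0],-1],[[0,0,-8.5],[0,0,0],-1],[[0,0,-8.5],[0,0,0],-1]]}}

```text
time: 4.82
position: [403.5, 178.9, 64.1]
tcp_rot: [0.749, 0.663, 0.003, 0.001]
ft_force: [0.0, -0.7, -0.1]
width: 4.9
```

```bash
python3 - <<'E'
from h import *
st()
p,d=arm.get_image("scene"); a=cv2.resize(p[110:250,170:330],None,fx=4,fy=4,interpolation=cv2.INTER_CUBIC); cv2.imwrite("pics/s5.png",a)
E
```

```text
4.82 [403.5 178.9  64.1] F [ 0.  -0.7 -0.1] w 4.9 q [ 0.26  0.31  2.   -0.    0.83  0.38]
```

View pics/s5.png

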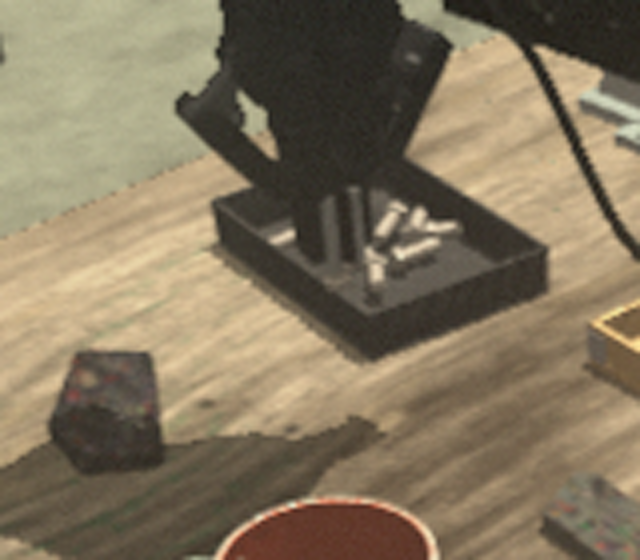

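Bolt A is held (no longer on bench). Taking it to the free end of the dark tray.

>>> {"op": "jog_arm", "data": {"plan": [[[8.8,12.5,0],[0,0,0],-1],[[8.8,12.5,0],[0,0,0],-1],[[8.8,12.5,0],[0,0,0],-1],[[8.8,12.5,0],[0,0,0],-1],[[8.8,12.5,0],[0,0,0],-1],[[8.8,12.5,0],[0,0,0],-1],[[8.8,12.5,4],[0,0,0],-1],[[8.8,12.5,6.5],[0,0,0],-1],[[8.8,12.5,7.6],[0,0,0],-1],[[8.8,12.5,7.8],[0,0,0],-1],[[8.8,12.5,7.8],[0,0,0],-1],[[8.8,12.5,7.8],[0,0,0],-1]]}}

```text
time: 5.87
position: [536.1, 250.3, -15.5]
tcp_rot: [0.749, 0.663, 0.0, 0.0]
ft_force: [0.4, 0.4, 0.4]
width: 4.9
```

>>> {"op": "jog_arm", "data": {"plan": [[[0,0,0.2],[0,0,0],-1],[[0,0,0.2],[0,0,0],-1],[[0,0,0.2],[0,0,0],-0.65],[[0,0,0.2],[0,0,0],-0.65],[[0,0,0.2],[0,0,0],-0.65],[[0,0,-1],[0,0,0],-0.65],[[0,0,-4],[0,0,0],-0.65],[[0,0,-8],[0,0,0],-0.65],[[0,0,-8],[0,0,0],-0.65],[[0,0,-8],[0,0,0],-0.65]]}}

```text
time: 6.7
position: [538.6, 251.3, 67.3]
tcp_rot: [0.749, 0.663, 0.003, 0.001]
ft_force: [0.3, -0.0, 0.3]
width: 14.8
```

```bash
python3 - <<'E'
from h import *
st(); print(go(422.3,-120.4,64,-7))
p,d=arm.get_image("scene"); a=cv2.resize(p[130:270,210:330],None,fx=3,fy=3,interpolation=cv2.INTER_CUBIC);b=cv2.resize(p[230:370,350:490],None,fx=3,fy=3,interpolation=cv2.INTER_CUBIC); cv2.imwrite("pics/s6.png",np.hstack([a,b]))
E
```

```text
6.7 [538.6 251.3  67.3] F [ 0.3 -0.   0.3] w 14.8 q [ 0.32  0.49  1.66 -0.    0.99  0.44]
([-38.31, -7.02, 0.18], np.float64(0.0))
```

View pics/s6.png

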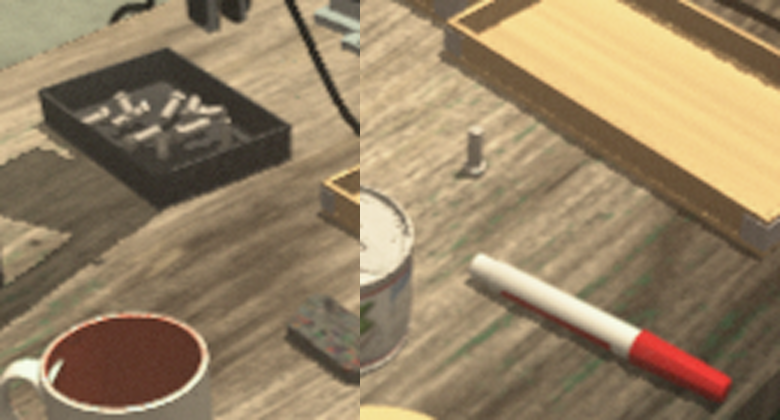

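>>> {"op": "jog_arm", "data": {"plan": [[[-38.1,-6.8,0],[0,0,0],-0.2],[[-38.1,-6.8,0],[0,0,0],-0.2],[[-38.1,-6.8,0],[0,0,0],-0.2],[[-38.1,-6.8,0],[0,0,0],-0.2],[[-38.1,-6.8,0],[0,0,0],-0.2],[[-38.1,-6.8,0],[0,0,0],-0.2],[[-38.1,-6.8,0],[0,0,0],-0.2],[[-38.1,-6.8,0],[0,0,0],-0.2],[[-38.1,-6.8,0],[0,0,0],-0.2],[[-38.1,-6.8,0],[0,0,0],-0.2],[[-38.1,-6.8,0],[0,0,0],-0.2],[[-38.1,-6.8,0],[0,0,0],-0.2],[[-38.1,-6.8,0],[0,0,0],-0.2],[[-38.1,-6.8,0],[0,0,0],-0.2]]}}

```text
time: 7.92
position: [421.8, -118.2, 63.4]
tcp_rot: [0.748, 0.663, -0.0, -0.001]
ft_force: [0.5, 0.1, -0.6]
width: 34.4
```

```bash
python3 - <<'E'
from h import *
st(); b=ray("scene",387.7,286.5,2); print(b,ray("scene",350+115/3,230+128/3,29),go(*b[:2],-22,-7))
E
```

```text
7.92 [ 421.8 -118.2   63.4] F [ 0.5  0.1 -0.6] w 34.4 q [-0.43  0.31  2.    0.    0.83 -0.31]
[ 419.83652203 -121.06166822    2.        ] [ 420.86244037 -120.06317171   29.        ] ([-0.31, -0.15, 8.54], np.float64(0.02))
```

>>> {"op": "jog_arm", "data": {"plan": [[[0,-0.1,4],[0,0,0],-0.2],[[0,-0.1,7.5],[0,0,0],-0.2],[[0,-0.1,8.5],[0,0,0],-0.2],[[0,-0.1,8.5],[0,0,0],-0.2],[[0,-0.1,8.5],[0,0,0],-0.2],[[0,-0.1,8.5],[0,0,0],-1],[[0,-0.1,8.5],[0,0,0],-1],[[0,-0.1,8.5],[0,0,0],-1],[[0,-0.1,8.5],[0,0,0],-1],[[0,-0.1,8.5],[0,0,0],-1],[[0,-0.1,8.5],[0,0,0],-1],[[0,-0.1,8.0],[0,0,0],-1],[[0,-0.1,5],[0,0,0],-1],[[0,-0.1,1],[0,0,0],-1],[[0,-0.1,0],[0,0,0],-1],[[0,-0.1,0],[0,0,0],-1]]}}

```text
time: 9.25
position: [423.6, -120.7, 67.2]
tcp_rot: [0.749, 0.663, 0.001, 0.003]
ft_force: [-0.5, 0.3, 0.2]
width: 4.6
```

```bash
python3 - <<'E'
from h import *
st(); print(go(494,254,64,-7))
E
```

```text
9.25 [ 423.6 -120.7   67.2] F [-0.5  0.3  0.2] w 4.6 q [-0.43  0.31  2.   -0.    0.83 -0.31]
([38.05, 2.42, 0.25], np.float64(0.0))
```

>>> {"op": "jog_arm", "data": {"plan": [[[38,2.6,0],[0,0,0],-1],[[38,2.6,0],[0,0,0],-1],[[38,2.6,0],[0,0,0],-1],[[38,2.6,0],[0,0,0],-1],[[38,2.6,0],[0,0,0],-1],[[38,2.6,0],[0,0,0],-1],[[38,2.6,0],[0,0,0],-1],[[38,2.6,0],[0,0,0],-1],[[38,2.6,0],[0,0,0],-1],[[38,2.6,0],[0,0,0],-1],[[38,2.6,0],[0,0,0],-1],[[38,2.6,0],[0,0,0],-1],[[38,2.6,0],[0,0,0],-1],[[38,2.6,0],[0,0,0],-1]]}}

```text
time: 10.42
position: [492.3, 252.7, 63.4]
tcp_rot: [0.75, 0.662, -0.001, -0.0]
ft_force: [-0.1, -0.4, 0.2]
width: 4.7
```

```bash
python3 - <<'E'
from h import *
st(); print(ray("scene",276.7,177.3,7),ray("scene",263,180,5))
p,d=arm.get_image("scene"); a=cv2.resize(p[120:220,200:330],None,fx=6,fy=6,interpolation=cv2.INTER_CUBIC); cv2.imwrite("pics/s7.png",a)
E
```

```text
10.42 [492.3 252.7  63.4] F [-0.1 -0.4  0.2] w 4.7 q [ 0.35  0.45  1.75 -0.    0.95  0.47]
[529.63827148 271.19380853   7.        ] [504.74855116 286.58892022   5.        ]
```

View pics/s7.png

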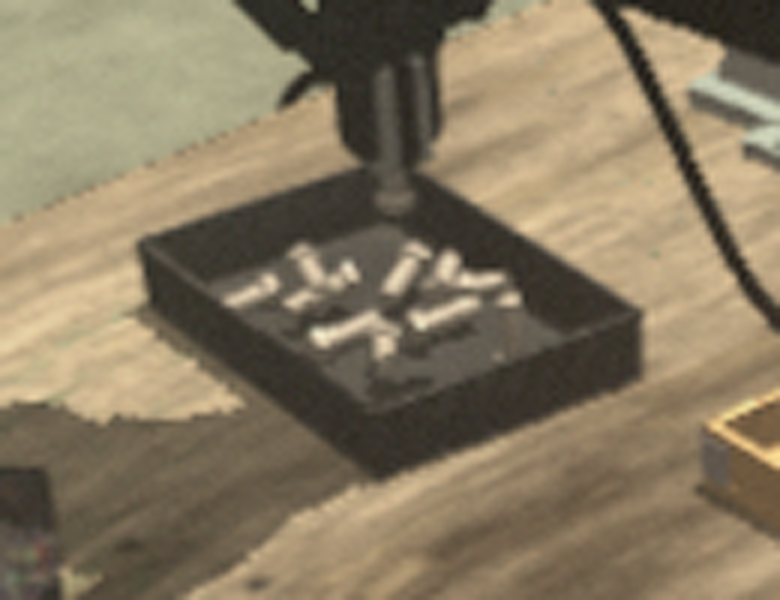

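Bolt A stands in the tray (pixel ~(285,175)); bolt B hangs over the free corner. Release.

>>> {"op": "jog_arm", "data": {"plan": [[[0,0,4],[0,0,0],-1],[[0,0,7],[0,0,0],-1],[[0,0,7.9],[0,0,0],-1],[[0,0,8.1],[0,0,0],-1],[[0,0,8.1],[0,0,0],-1],[[0,0,8.1],[0,0,0],-1],[[0,0,8.1],[0,0,0],-0.65],[[0,0,8.1],[0,0,0],-0.65],[[0,0,8.1],[0,0,0],-0.65],[[0,0,7],[0,0,0],-0.65],[[0,0,4],[0,0,0],-0.65],[[0,0,0],[0,0,0],-0.65],[[0,0,0],[0,0,0],-0.65],[[0,0,0],[0,0,0],-0.65]]}}

```text
time: 11.63
position: [495.6, 255.6, 67.0]
tcp_rot: [0.749, 0.663, 0.003, 0.001]
ft_force: [-0.5, 0.3, -0.6]
width: 14.9
```

```bash
python3 - <<'E'
from h import *
st(); print(go(366,-239,64,5.7))
# scene check of marker ends: crop right half scale 3 from (350,230)
a=ray("scene",350+121/3,230+267/3,8);b=ray("scene",350+362/3,230+385/3,8);print(a,b,(a+b)/2)
E
```

```text
11.63 [495.6 255.6  67. ] F [-0.5  0.3 -0.6] w 14.9 q [ 0.35  0.44  1.74 -0.    0.95  0.47]
([-50.67, -6.85, 0.12], np.float64(-2.54))
[ 360.02507793 -175.07377061    8.        ] [ 375.09273352 -301.96438672    8.        ] [ 367.55890573 -238.51907866    8.        ]
```

>>> {"op": "jog_arm", "data": {"plan": [[[-50.5,-6.6,0],[0,0,-2.5],-0.2],[[-50.5,-6.6,0],[0,0,-2.5],-0.2],[[-50.5,-6.6,0],[0,0,-2.5],-0.2],[[-50.5,-6.6,0],[0,0,-2.5],-0.2],[[-50.5,-6.6,0],[0,0,-2.5],-0.2],[[-50.5,-6.6,0],[0,0,-2.5],-0.2],[[-50.5,-6.6,0],[0,0,-2.5],-0.2],[[-50.5,-6.6,0],[0,0,-2.5],-0.2],[[-50.5,-6.6,0],[0,0,-2.5],-0.2],[[-50.5,-6.6,0],[0,0,-2.5],-0.2],[[-50.5,-6.6,0],[0,0,-2.5],-0.2],[[-50.5,-6.6,0],[0,0,-2.5],-0.2],[[-50.5,-6.6,0],[0,0,-2.5],-0.2],[[-50.5,-6.6,0],[0,0,-2.5],-0.2],[[-50.5,-6.6,0],[0,0,-2.5],-0.2],[[-50.5,-6.6,0],[0,0,-2.5],-0.2],[[-50.5,-6.6,4],[0,0,-2.5],-0.2],[[-50.5,-6.6,7],[0,0,-2.5],-0.2],[[-50.5,-6.6,8.7],[0,0,-2.5],-0.2],[[-50.5,-6.6,8.7],[0,0,-2.5],-0.2]]}}

```text
time: 13.3
position: [364.1, -234.7, -25.9]
tcp_rot: [0.671, 0.741, 0.0, -0.004]
ft_force: [-0.5, 0.1, 0.1]
width: 34.2
```

>>> {"op": "jog_arm", "data": {"plan": [[[0,0,0.2],[0,0,0],-0.2],[[0,0,0.4],[0,0,0],-0.2],[[0,0,0.4],[0,0,0],-0.2]]}}

```text
time: 13.55
position: [366.9, -238.5, -26.4]
tcp_rot: [0.672, 0.741, -0.0, 0.001]
ft_force: [-0.0, 0.2, 1.0]
width: 34.1
```

>>> {"op": "jog_arm", "data": {"plan": [[[0,0,0.2],[0,0,0],-0.2],[[0,0,0.3],[0,0,0],-0.2],[[0,0,0.3],[0,0,0],-0.2]]}}

```text
time: 13.8
position: [366.4, -238.9, -29.7]
tcp_rot: [0.672, 0.74, -0.0, 0.001]
ft_force: [-0.4, -0.0, -0.7]
width: 34.3
```

```bash
python3 - <<'E'
from h import *
st()
p,d=arm.get_image("scene"); a=cv2.resize(p[230:380,360:500],None,fx=4,fy=4,interpolation=cv2.INTER_CUBIC); cv2.imwrite("pics/s8.png",a)
E
```

```text
13.8 [ 366.4 -238.9  -29.7] F [-0.4 -0.  -0.7] w 34.3 q [-0.74  0.49  2.07 -0.    0.57 -0.83]
```

View pics/s8.png

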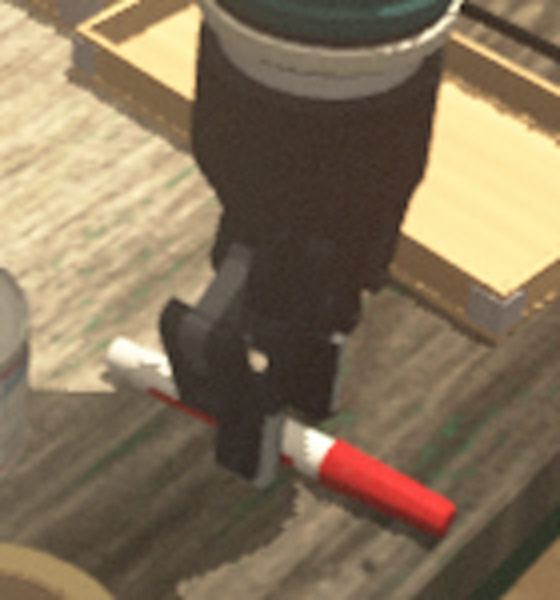

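Fingers straddle the marker at its middle, tips just above the bench ((426,351) px). Grip and lift.

>>> {"op": "jog_arm", "data": {"plan": [[[0,0,0],[0,0,0],-1],[[0,0,0],[0,0,0],-1],[[0,0,0],[0,0,0],-1],[[0,0,0],[0,0,0],-1],[[0,0,0],[0,0,0],-1],[[0,0,-1],[0,0,0],-1],[[0,0,-4],[0,0,0],-1],[[0,0,-8],[0,0,0],-1],[[0,0,-9],[0,0,0],-1],[[0,0,-9],[0,0,0],-1]]}}

```text
time: 14.68
position: [368.2, -240.5, 62.8]
tcp_rot: [0.672, 0.74, -0.0, 0.003]
ft_force: [-0.2, -0.7, -1.0]
width: 12.4
```

```bash
python3 - <<'E'
from h import *
st(); print(go(555,60.4,61,-4.8))
E
```

```text
14.68 [ 368.2 -240.5   62.8] F [-0.2 -0.7 -1. ] w 12.4 q [-0.74  0.31  2.   -0.    0.82 -0.83]
([28.16, 21.48, 0.13], np.float64(2.06))
```

>>> {"op": "jog_arm", "data": {"plan": [[[27.9,21.6,0],[0,0,2.1],-1],[[27.9,21.6,0],[0,0,2.1],-1],[[27.9,21.6,0],[0,0,2.1],-1],[[27.9,21.6,0],[0,0,2.1],-1],[[27.9,21.6,0],[0,0,2.1],-1],[[27.9,21.6,0],[0,0,2.1],-1],[[27.9,21.6,0],[0,0,2.1],-1],[[27.9,21.6,0],[0,0,2.1],-1],[[27.9,21.6,0],[0,0,2.1],-1],[[27.9,21.6,0],[0,0,2.1],-1],[[27.9,21.6,0],[0,0,2.1],-1],[[27.9,21.6,0],[0,0,2.1],-1],[[27.9,21.6,4],[0,0,2.1],-1],[[27.9,21.6,7],[0,0,2.1],-1],[[27.9,21.6,8.2],[0,0,2.1],-1],[[27.9,21.6,8.3],[0,0,2.1],-1],[[27.9,21.6,8.3],[0,0,2.1],-1]]}}

```text
time: 16.1
position: [552.6, 58.5, -24.0]
tcp_rot: [0.738, 0.675, -0.001, -0.001]
ft_force: [0.2, -0.4, -0.0]
width: 12.5
```

>>> {"op": "jog_arm", "data": {"plan": [[[0,0,0.2],[0,0,0],-1],[[0,0,0.2],[0,0,0],-1],[[0,0,0.2],[0,0,0],-0.5],[[0,0,0.2],[0,0,0],-0.5],[[0,0,0.2],[0,0,0],-0.5],[[0,0,-1],[0,0,0],-0.5],[[0,0,-4],[0,0,0],-0.5],[[0,0,-8],[0,0,0],-0.5],[[0,0,-8.5],[0,0,0],-0.5],[[0,0,-8.5],[0,0,0],-0.5],[[0,0,-8.5],[0,0,0],-0.5]]}}

```text
time: 17.02
position: [554.6, 59.9, 62.2]
tcp_rot: [0.737, 0.676, 0.0, 0.0]
ft_force: [-0.1, -0.3, -0.6]
width: 21.6
```

```bash
python3 - <<'E'
from h import *
st(); print(go(336,286.5,62,-31.8),go(430.4,37,62,-6))
E
```

```text
17.02 [554.6  59.9  62.2] F [-0.1 -0.3 -0.6] w 21.6 q [-0.02  0.45  1.74 -0.    0.94  0.07]
([20.67, -23.74, -0.01], np.float64(5.36)) ([-3.36, -12.17, 0.0], np.float64(0.2))
```

>>> {"op": "jog_arm", "data": {"plan": [[[-3.4,-12.2,0],[0,0,0.2],0.5],[[-3.4,-12.2,0],[0,0,0.2],0.5],[[-3.4,-12.2,0],[0,0,0.2],0.5],[[-3.4,-12.2,0],[0,0,0.2],0.5],[[-3.4,-12.2,0],[0,0,0.2],0.5],[[-3.4,-12.2,0],[0,0,0.2],0.5],[[-3.4,-12.2,4],[0,0,0.2],0.5],[[-3.4,-12.2,7],[0,0,0.2],0.5],[[-3.4,-12.2,8.5],[0,0,0.2],0.5],[[-3.4,-12.2,9.1],[0,0,0.2],0.5],[[-3.4,-12.2,9.3],[0,0,0.2],0.5],[[-3.4,-12.2,9.3],[0,0,0.2],0.5]]}}

```text
time: 18.02
position: [430.9, 36.6, -31.6]
tcp_rot: [0.743, 0.669, -0.0, -0.0]
ft_force: [1.0, 0.5, -0.6]
width: 64.0
```

>>> {"op": "jog_arm", "data": {"plan": [[[0,0,0],[0,0,0],-0.3],[[0,0,0],[0,0,0],-0.3],[[0,0,0],[0,0,0],-0.3],[[0,0,0],[0,0,0],-0.3],[[0,0,0],[0,0,0],-0.3]]}}

```text
time: 18.43
position: [431.1, 36.5, -29.9]
tcp_rot: [0.743, 0.669, 0.001, 0.001]
ft_force: [-0.5, 0.5, 5.9]
width: 35.4
```

>>> {"op": "jog_arm", "data": {"plan": [[[0,0,-0.1],[0,0,0],-1],[[0,0,-0.1],[0,0,0],-1],[[0,0,-0.1],[0,0,0],-1],[[0,0,-1],[0,0,0],-1],[[0,0,-3],[0,0,0],-1],[[0,0,-3],[0,0,0],-1],[[0,0,-3],[0,0,0],-1]]}}

```text
time: 19.02
position: [431.0, 36.5, -0.2]
tcp_rot: [0.743, 0.669, 0.001, 0.001]
ft_force: [0.0, -0.4, -0.5]
width: 35.1
```

```bash
python3 - <<'E'
from h import *
st()
p,d=arm.get_image("scene"); a=cv2.resize(p[150:300,250:400],None,fx=4,fy=4,interpolation=cv2.INTER_CUBIC); cv2.imwrite("pics/s9.png",a)
E
```

```text
19.02 [ 4.31e+02  3.65e+01 -2.00e-01] F [ 0.  -0.4 -0.5] w 35.1 q [-0.08  0.43  2.07 -0.    0.65  0.03]
```

View pics/s9.png

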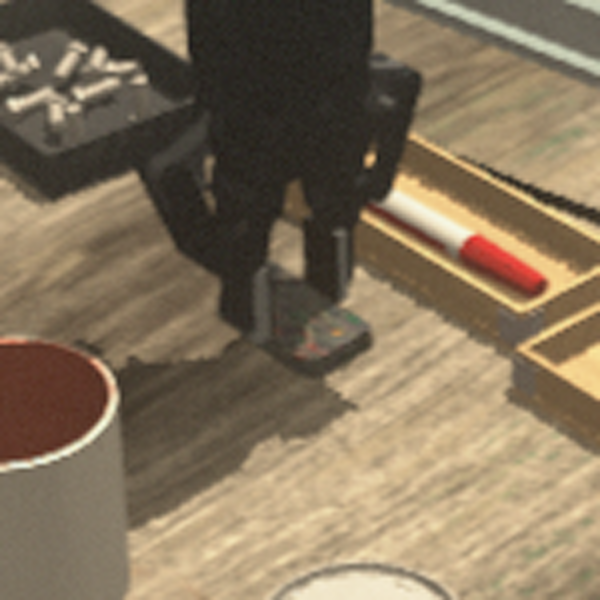

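Held level (width steady); marker lies in the pen tray. Carrying it to the +y half of the wide tray.

>>> {"op": "jog_arm", "data": {"plan": [[[0,0,-4],[0,0,0],-1],[[-3,3,-5],[0,0,-0.2],-1],[[-6,6,-5],[0,0,-0.2],-1],[[-9,9,-5],[0,0,-0.2],-1],[[-12.6,12.6,-5],[0,0,-0.2],-1],[[-12.6,12.6,-5],[0,0,-0.2],-1],[[-12.6,12.6,-5],[0,0,-0.2],-1],[[-12.6,12.6,-3],[0,0,-0.2],-1],[[-12.6,12.6,0],[0,0,-0.2],-1],[[-12.6,12.6,1.5],[0,0,-0.2],-1],[[-12.6,12.6,2.2],[0,0,-0.2],-1],[[-12.6,12.6,2.3],[0,0,-0.2],-1],[[-12.6,12.6,2.4],[0,0,-0.2],-1],[[-12.6,12.6,2.4],[0,0,-0.2],-1]]}}

```text
time: 20.23
position: [541.5, -101.3, -25.3]
tcp_rot: [0.737, 0.676, -0.0, -0.0]
ft_force: [-0.9, -0.1, 0.0]
width: 35.0
```

>>> {"op": "jog_arm", "data": {"plan": [[[0,0,0.1],[0,0,0],-1],[[0,0,0.1],[0,0,0],0.15],[[0,0,0.1],[0,0,0],0.15],[[0,0,0.1],[0,0,0],0.15],[[0,0,0.1],[0,0,0],0.15],[[0,0,-2],[0,0,0],0.15],[[0,0,-5],[0,0,0],0.15],[[0,0,-8.5],[0,0,0],0.15],[[0,0,-8.5],[0,0,0],0.15],[[0,0,-8.5],[0,0,0],0.15],[[0,0,-8.5],[0,0,0],0.15]]}}

```text
time: 21.15
position: [541.8, -101.9, 59.8]
tcp_rot: [0.737, 0.676, 0.0, 0.0]
ft_force: [-0.6, 0.7, -0.0]
width: 48.8
```

```bash
python3 - <<'E'
from h import *
st(); print(go(336,286.5,62,-31.8))
E
```

```text
21.15 [ 541.8 -101.9   59.8] F [-0.6  0.7 -0. ] w 48.8 q [-0.31  0.45  1.76 -0.    0.93 -0.22]
([36.89, -23.89, -0.23], np.float64(5.36))
```

>>> {"op": "jog_arm", "data": {"plan": [[[36.9,-23.9,0],[0,0,5.4],0.8],[[36.9,-23.9,0],[0,0,5.4],0.8],[[36.9,-23.9,0],[0,0,5.4],0.8],[[36.9,-23.9,0],[0,0,5.4],0.8],[[36.9,-23.9,0],[0,0,5.4],0.8],[[36.9,-23.9,0],[0,0,5.4],0.8],[[36.9,-23.9,0],[0,0,5.4],0.8],[[36.9,-23.9,0],[0,0,5.4],0.8],[[36.9,-23.9,0],[0,0,5.4],0.8],[[36.9,-23.9,0],[0,0,5.4],0.8],[[36.9,-23.9,0],[0,0,5.4],0.8],[[36.9,-23.9,0],[0,0,5.4],0.8],[[36.9,-23.9,0],[0,0,5.4],0.8],[[36.9,-23.9,0],[0,0,5.4],0.8],[[36.9,-23.9,0],[0,0,5.4],0.8],[[36.9,-23.9,0],[0,0,5.4],0.8],[[36.9,-23.9,4],[0,0,5.4],0.8],[[36.9,-23.9,5],[0,0,5.4],0.8],[[36.9,-23.9,5],[0,0,5.4],0.8]]}}

```text
time: 22.73
position: [334.7, 284.4, 7.7]
tcp_rot: [0.875, 0.484, -0.003, 0.0]
ft_force: [-0.4, 0.2, 0.5]
width: 76.4
```

```bash
python3 - <<'E'
from h import *
st(); print(go(336,286.5,-31,-31.8))
p,d=arm.get_image("scene"); a=cv2.resize(p[110:240,130:290],None,fx=4,fy=4,interpolation=cv2.INTER_CUBIC); cv2.imwrite("pics/s10.png",a)
E
```

```text
22.73 [334.7 284.4   7.7] F [-0.4  0.2  0.5] w 76.4 q [ 0.55  0.42  2.04 -0.    0.69  1.11]
([0.27, 0.01, 3.87], np.float64(-0.06))
```

View pics/s10.png

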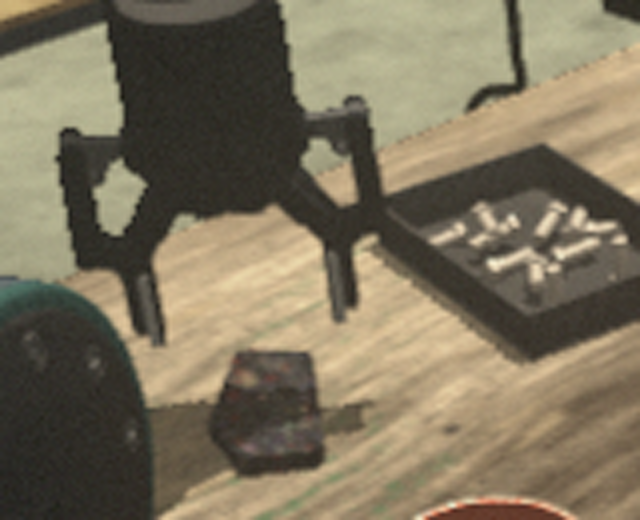

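Fingers straddle offcut_0 symmetrically (tips (169,196),(215,190)). Descend and grip.

>>> {"op": "jog_arm", "data": {"plan": [[[0,0,2],[0,0,0],0.8],[[0,0,3.5],[0,0,0],0.8],[[0,0,4.1],[0,0,0],0.8],[[0,0,4.1],[0,0,0],0.8],[[0,0,4.1],[0,0,0],-0.3],[[0,0,4.1],[0,0,0],-0.3],[[0,0,4.1],[0,0,0],-0.3],[[0,0,4.1],[0,0,0],-1],[[0,0,4.0],[0,0,0],-1],[[0,0,3],[0,0,0],-1],[[0,0,1],[0,0,0],-1],[[0,0,1],[0,0,0],-1],[[0,0,1],[0,0,0],-1]]}}

```text
time: 23.87
position: [337.4, 287.4, 1.2]
tcp_rot: [0.875, 0.485, 0.002, -0.0]
ft_force: [0.6, -0.9, 0.5]
width: 0.1
```

```bash
python3 - <<'E'
from h import *
st(); print(go(534.2,-205.6,60,-5))
p,d=arm.get_image("scene"); a=cv2.resize(p[120:240,130:270],None,fx=4,fy=4,interpolation=cv2.INTER_CUBIC); cv2.imwrite("pics/s11.png",a)
E
```

```text
23.87 [337.4 287.4   1.2] F [ 0.6 -0.9  0.5] w 0.1 q [ 0.55  0.43  2.04 -0.    0.66  1.11]
([-31.36, 42.82, -5.91], np.float64(-5.4))
```

View pics/s11.png

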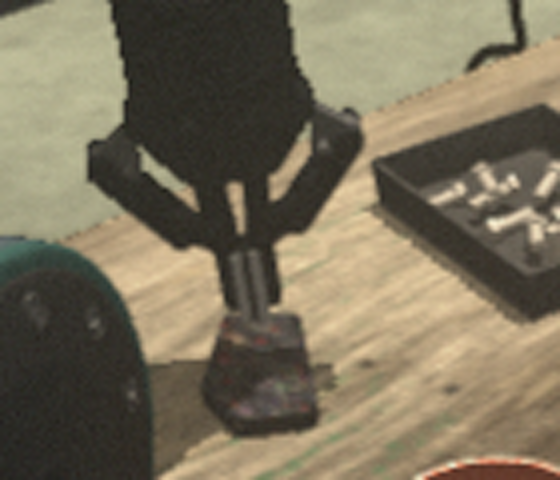

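Fingers slid over the top: at this opening the tips sit higher. The offcut hardly moved (~2 mm). Retry with smaller opening, lower, watching force.

>>> {"op": "jog_arm", "data": {"plan": [[[0,0,-0.5],[0,0,0],0.6],[[0.2,-0.3,-0.5],[0,0,0],0.6],[[0.2,-0.3,-0.5],[0,0,0],0.6],[[0.2,-0.3,-0.5],[0,0,0],0.6],[[0.2,-0.3,-0.5],[0,0,0],0.6],[[0.2,-0.3,1.5],[0,0,0],0.6],[[0.2,-0.3,2.7],[0,0,0],0.6],[[0.2,-0.3,3.1],[0,0,0],0.6],[[0.2,-0.3,3.1],[0,0,0],0.6],[[0.2,-0.3,3.1],[0,0,0],0.6]]}}

```text
time: 24.75
position: [334.3, 289.6, -31.3]
tcp_rot: [0.875, 0.485, -0.001, 0.0]
ft_force: [-0.5, -0.3, 0.8]
width: 68.2
```

>>> {"op": "jog_arm", "data": {"plan": [[[0,0,0.2],[0,0,0],0.6],[[0,0,0.4],[0,0,0],0.6],[[0,0,0.4],[0,0,0],0.6],[[0,0,0.4],[0,0,0],0.6]]}}

```text
time: 25.08
position: [334.7, 289.9, -35.0]
tcp_rot: [0.875, 0.485, 0.0, 0.0]
ft_force: [0.9, -0.6, -0.1]
width: 68.3
```

>>> {"op": "jog_arm", "data": {"plan": [[[0,0,0.2],[0,0,0],0.6],[[0,0,0.4],[0,0,0],0.6],[[0,0,0.4],[0,0,0],0.6]]}}

```text
time: 25.33
position: [334.4, 289.7, -39.5]
tcp_rot: [0.875, 0.485, -0.0, 0.0]
ft_force: [-0.1, -0.7, -0.9]
width: 68.5
```

>>> {"op": "jog_arm", "data": {"plan": [[[0,0,0],[0,0,0],0.4],[[0,0,0],[0,0,0],0.4],[[0,0,0],[0,0,0],0.3],[[0,0,0],[0,0,0],0.2]]}}

```text
time: 25.67
position: [334.5, 289.8, -39.2]
tcp_rot: [0.875, 0.485, -0.0, 0.0]
ft_force: [-0.6, 0.4, 1.5]
width: 51.0
```

>>> {"op": "jog_arm", "data": {"plan": [[[0,0,-0.1],[0,0,0],-0.3],[[0,0,-0.2],[0,0,0],-0.3],[[0,0,-0.2],[0,0,0],-0.3]]}}

```text
time: 25.92
position: [334.6, 289.8, -37.1]
tcp_rot: [0.875, 0.485, 0.0, 0.0]
ft_force: [-0.0, -0.1, -1.1]
width: 48.2
```

>>> {"op": "jog_arm", "data": {"plan": [[[0,0,0],[0,0,0],-1],[[0,0,0],[0,0,0],-1],[[0,0,-1],[0,0,0],-1],[[0,0,-3],[0,0,0],-1],[[0,0,-6],[0,0,0],-1],[[0,0,-9.7],[0,0,0],-1],[[0,0,-9.7],[0,0,0],-1],[[0,0,-9.7],[0,0,0],-1]]}}

```text
time: 26.58
position: [336.2, 290.9, 61.6]
tcp_rot: [0.875, 0.485, 0.002, -0.0]
ft_force: [-0.4, 0.7, -0.9]
width: 48.4
```

```bash
python3 - <<'E'
from h import *
st(); print(go(534.2,-205.6,60,-5))
p,d=arm.get_image("scene"); cv2.imwrite("pics/s12.png",p)
# any dark offcut left on the bench? mean colour/height there, and heights seen under the gripper
for u,v in [(196,205),(196,212),(200,218),(205,222)]: print(u,v,p[v,u],dep("scene",d,u,v).round(0))
for v in range(130,215,4): print(v,[dep("scene",d,u,v).round(0).tolist() for u in (190,200,208)])
E
```

```text
26.58 [336.2 290.9  61.6] F [-0.4  0.7 -0.9] w 48.4 q [ 0.56  0.32  1.99 -0.    0.82  1.12]
([-31.62, 43.1, 0.11], np.float64(-5.4))
196 205 [131 168 189] [356. 317.  -1.]
196 212 [127 162 183] [343. 298.  -4.]
200 218 [ 73  94 103] [336. 275.  -4.]
205 222 [108 139 157] [333. 254.  -2.]
130 [[341.0, 265.0, 180.0], [1628.0, 2355.0, -889.0], [381.0, 271.0, 165.0]]
134 [[340.0, 265.0, 173.0], [367.0, 278.0, 160.0], [380.0, 272.0, 157.0]]
138 [[1499.0, 2271.0, -873.0], [359.0, 266.0, 159.0], [368.0, 254.0, 159.0]]
142 [[1470.0, 2229.0, -875.0], [356.0, 264.0, 153.0], [369.0, 258.0, 150.0]]
146 [[1442.0, 2188.0, -878.0], [356.0, 265.0, 145.0], [1507.0, 2096.0, -872.0]]
150 [[1407.0, 2135.0, -874.0], [355.0, 266.0, 137.0], [1466.0, 2036.0, -862.0]]
154 [[363.0, 318.0, 108.0], [355.0, 268.0, 128.0], [505.0, 485.0, -2.0]]
158 [[353.0, 302.0, 109.0], [351.0, 265.0, 122.0], [494.0, 469.0, -2.0]]
162 [[343.0, 288.0, 109.0], [350.0, 264.0, 115.0], [482.0, 453.0, -2.0]]
166 [[335.0, 276.0, 109.0], [349.0, 265.0, 107.0], [472.0, 440.0, -4.0]]
170 [[327.0, 265.0, 108.0], [339.0, 250.0, 109.0], [460.0, 422.0, -3.0]]
174 [[317.0, 249.0, 109.0], [330.0, 238.0, 108.0], [451.0, 410.0, -5.0]]
178 [[314.0, 246.0, 104.0], [329.0, 237.0, 101.0], [440.0, 394.0, -4.0]]
182 [[402.0, 407.0, -3.0], [414.0, 387.0, -0.0], [429.0, 378.0, -3.0]]
186 [[392.0, 392.0, -3.0], [407.0, 377.0, -3.0], [418.0, 363.0, -2.0]]
190 [[384.0, 379.0, -4.0], [398.0, 364.0, -4.0], [408.0, 349.0, -2.0]]
194 [[374.0, 365.0, -3.0], [388.0, 350.0, -3.0], [399.0, 336.0, -2.0]]
198 [[364.0, 350.0, -2.0], [380.0, 338.0, -4.0], [387.0, 319.0, 0.0]]
202 [[355.0, 336.0, -2.0], [369.0, 323.0, -3.0], [380.0, 310.0, -3.0]]
206 [[346.0, 323.0, -1.0], [359.0, 308.0, -1.0], [371.0, 298.0, -3.0]]
210 [[340.0, 314.0, -4.0], [351.0, 295.0, -1.0], [362.0, 284.0, -2.0]]
214 [[328.0, 297.0, -1.0], [344.0, 286.0, -3.0], [355.0, 276.0, -4.0]]
```

Lifted and level (top face at z≈109 everywhere). Measure its pose in the grip from depth.

```bash
python3 - <<'E'
from h import *
st()
p,d=arm.get_image("scene"); P=np.array([dep("scene",d,u,v) for v in range(120,215) for u in range(150,240) if 0<d[v,u]<1300])
m=(abs(P[:,2]-107)<6)&(np.hypot(P[:,0]-335,P[:,1]-288)<75); Q=P[m]
g=Q[:,:2].astype(np.float32); print(len(g),cv2.minAreaRect(g),Q[:,2].mean(),cv2.approxPolyDP(cv2.convexHull(g),4,True)[:,0].round().tolist())
E
```

```text
26.63 [334.9 290.1  60.3] F [-0.2 -0.4 -1.4] w 48.5 q [ 0.56  0.32  1.99 -0.    0.82  1.12]Traceback (most recent call last):
  File "<stdin>", line 3, in <module>
  File "h.py", line 9, in dep
    f,cx,cy,E=cam(n); z=float(D[int(v),int(u)]); return E[:3,:3].T@(np.array([(u-cx)/f*z,(v-cy)/f*z,z])-E[:3,3])
              ~~~^^^
  File "h.py", line 4, in cam
    m=arm.camera_model(n); f=240/np.tan(np.radians(m["vertical_fov"]/2)); return f,m["cx"],m["cy"],np.array(m["extrinsics"])
ValueError: time passes only in moves, steps and waits
```

```bash
cat >> h.py <<'E'
def cloud(n,D,u0,u1,v0,v1):
    f,cx,cy,E=cam(n); v,u=np.mgrid[v0:v1,u0:u1]; z=D[v0:v1,u0:u1]; k=z>0
    return (np.c_[(u[k]-cx)/f*z[k],(v[k]-cy)/f*z[k],z[k]]-E[:3,3])@E[:3,:3]
E
python3 - <<'E'
from h import *
p,d=arm.get_image("scene"); st(); P=cloud("scene",d,150,240,120,215)
m=(abs(P[:,2]-107)<6)&(np.hypot(P[:,0]-335,P[:,1]-288)<75); Q=P[m]
g=Q[:,:2].astype(np.float32); print(len(g),cv2.minAreaRect(g),Q[:,2].mean(),cv2.approxPolyDP(cv2.convexHull(g),4,True)[:,0].round().tolist())
E
```

```text
26.73 [333.6 289.2  58.9] F [ 0.5 -0.5  0.1] w 48.2 q [ 0.56  0.33  1.99 -0.    0.82  1.12]
749 ((332.9312438964844, 286.1763610839844), (100.79766845703125, 72.99612426757812), 42.916324615478516) 106.46625861348925 [[355.0, 336.0], [345.0, 335.0], [298.0, 301.0], [298.0, 250.0], [321.0, 235.0], [333.0, 236.0], [362.0, 265.0], [374.0, 311.0]]
```

>>> {"op": "jog_arm", "data": {"plan": [[[-31.5,43.1,0],[0,0,-5.4],-1],[[-31.5,43.1,0],[0,0,-5.4],-1],[[-31.5,43.1,0],[0,0,-5.4],-1],[[-31.5,43.1,0],[0,0,-5.4],-1],[[-31.5,43.1,0],[0,0,-5.4],-1],[[-31.5,43.1,0],[0,0,-5.4],-1],[[-31.5,43.1,0],[0,0,-5.4],-1],[[-31.5,43.1,0],[0,0,-5.4],-1],[[-31.5,43.1,0],[0,0,-5.4],-1],[[-31.5,43.1,0],[0,0,-5.4],-1],[[-31.5,43.1,0],[0,0,-5.4],-1],[[-31.5,43.1,0],[0,0,-5.4],-1],[[-31.5,43.1,0],[0,0,-5.4],-1],[[-31.5,43.1,0],[0,0,-5.4],-1],[[-31.5,43.1,0],[0,0,-5.4],-1],[[-31.5,43.1,0],[0,0,-5.4],-1],[[-31.5,43.1,0],[0,0,-5.4],-1],[[-31.5,43.1,0],[0,0,-5.4],-1]]}}

```text
time: 28.23
position: [531.5, -203.9, 58.6]
tcp_rot: [0.737, 0.676, -0.001, -0.002]
ft_force: [-0.0, 0.7, -0.5]
width: 48.5
```

```bash
python3 - <<'E'
from h import *
st(); print(go(534.2,-205.6,-32.5,-5))
p,d=arm.get_image("scene"); P=cloud("scene",d,360,560,180,320)
# o1 in tray: points 8..22 high inside +y half; held offcut: 90..115
ax=np.radians(-5.0); y=np.array([-np.sin(ax),np.cos(ax)]); x=np.array([np.cos(ax),np.sin(ax)])
L=np.c_[(P[:,:2]-[538.2,-159.3])@x,(P[:,:2]-[538.2,-159.3])@y,P[:,2]]
i=(abs(L[:,0])<50)&(abs(L[:,1])<105)
for n,lo,hi in(("tray",9,22),("held",98,112)):
    q=L[i&(L[:,2]>lo)&(L[:,2]<hi)]; print(n,len(q),np.percentile(q,[2,50,98],0).round(0).tolist())
E
```

```text
28.23 [ 531.5 -203.9   58.6] F [-0.   0.7 -0.5] w 48.5 q [-0.49  0.47  1.72  0.    0.96 -0.4 ]
([-0.16, 0.31, 9.11], np.float64(0.01))
tray 600 [[-20.0, 22.0, 10.0], [-2.0, 55.0, 13.0], [17.0, 94.0, 15.0]]
held 1080 [[-39.0, -95.0, 99.0], [-6.0, -62.0, 106.0], [23.0, -2.0, 111.0]]
```

>>> {"op": "jog_arm", "data": {"plan": [[[0,0.2,3],[0,0,0],-1],[[0,0.2,6],[0,0,0],-1],[[0,0.2,8.3],[0,0,0],-1],[[0,0.2,8.9],[0,0,0],-1],[[0,0.2,9.1],[0,0,0],-1],[[0,0.2,9.1],[0,0,0],-1],[[0,0.2,9.1],[0,0,0],-1]]}}

```text
time: 28.87
position: [536.2, -206.0, -29.9]
tcp_rot: [0.737, 0.676, 0.0, 0.001]
ft_force: [-0.5, 0.4, -0.3]
width: 48.0
```

>>> {"op": "jog_arm", "data": {"plan": [[[0,0,0],[0,0,0],0.4],[[0,0,0],[0,0,0],0.4],[[0,0,0],[0,0,0],0.4],[[0,0,0],[0,0,0],0.4],[[0,0,-2],[0,0,0],0.4],[[0,0,-5],[0,0,0],0.4],[[0,0,-9],[0,0,0],0.4],[[0,0,-15],[0,0,0],0.4],[[-8,-15,-20],[0,0,0],0.4],[[-8,-15,-20],[0,0,0],0.4],[[-8,-15,-20],[0,0,0],0.4],[[-8,-15,-20],[0,0,0],0.4],[[-8,-15,-20],[0,0,0],0.4],[[-8,-15,-20],[0,0,0],0.4],[[-8,-15,-20],[0,0,0],0.4],[[-8,-15,-20],[0,0,0],0.4]]}}

```text
time: 30.2
position: [379.4, -272.4, 168.7]
tcp_rot: [0.737, 0.675, 0.0, 0.0]
ft_force: [1.1, -0.2, 0.0]
width: 59.8
```

```bash
python3 - <<'E'
from h import *
p,d=arm.get_image("top"); st()
cv2.imwrite("pics/final.png",cv2.resize(p[140:290,135:475],None,fx=2.35,fy=2.35,interpolation=cv2.INTER_CUBIC))
q,D=arm.get_image("scene"); P=cloud("scene",D,360,560,180,320)
ax=np.radians(-5.0); y=np.array([-np.sin(ax),np.cos(ax)]); x=np.array([np.cos(ax),np.sin(ax)])
L=np.c_[(P[:,:2]-[538.2,-159.3])@x,(P[:,:2]-[538.2,-159.3])@y,P[:,2]]
i=(abs(L[:,0])<50)&(abs(L[:,1])<105)&(L[:,2]>9)
for s in(1,-1):
    w=L[i&((L[:,1]-10)*s>0)]; print(s,len(w),np.percentile(w,[2,50,98],0).round(0).tolist())
E
```

```text
30.25 [ 379.6 -272.1  168.5] F [ 0.9  0.2 -0.1] w 59.8 q [-0.77  0.2   1.82  0.    1.13 -0.68]
1 604 [[-20.0, 22.0, 10.0], [-2.0, 55.0, 13.0], [18.0, 95.0, 15.0]]
-1 1164 [[-22.0, -96.0, 10.0], [2.0, -55.0, 13.0], [27.0, -3.0, 15.0]]
```

View pics/final.png

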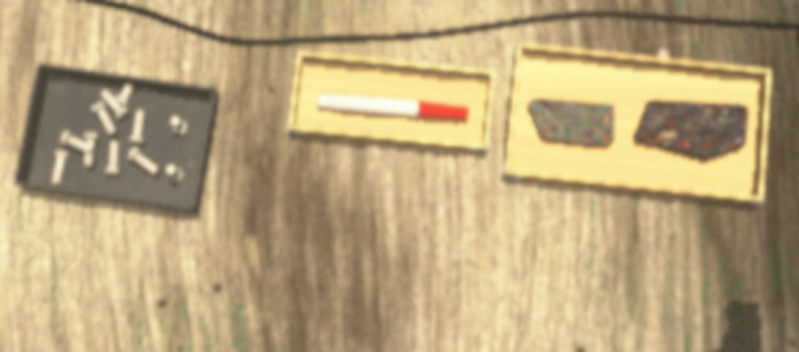

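Everything is in place: the bolts stand in the dark tray at crop (177,122) and (177,172), the marker lies in the narrow tray, and both offcuts lie flat and apart in the widest tray.

```bash
python3 -c "
from h import *
print(arm.sign_off()); st()"
```

```text
the job is handed in; nothing more can be done
None
the job is handed in; nothing more can be done
```

All five pieces are in their trays, and I handed the job in at about 30 s, well inside the 112 s limit. I worked in the order given: bolts, marker, then the plastic sheet.

**Last checks:**
- **Top picture:** it shows both bolts standing in the dark tray. The marker lies in the narrow tray, and the two offcuts lie apart in the widest tray.
- **Depth:** both offcuts are flat, with their tops about 13–15 mm above the bench, and there is a gap of about 25 mm between them. The arm was clear of everything.
- **Forces:** the highest reading I saw at the end of a move was about 6 N, at two grasps. I did not see peaks within a move.

**What disagreed or failed:**
- **Fingertip height:** the real fingertips sat about 30–40 mm above the reported TCP, more as the fingers opened, which does not match the description. My first bolt grasp shut above the bolt, and my first grasp of the larger offcut slid over it and moved it about 2 mm. Both worked when I went lower.
- **Finger opening:** it read about 3–4 mm less than the known size of the bolts and marker, and 4–8 mm less on the offcuts.

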